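# Click the bowl's snap lid shut all the way round

## Task

The lid on the square purple bowl is only resting in place: with the fingers, work round it and press down the raised rim section on each of its four sides, in any order, until all four have clicked fully shut. Only press: do not lift, tip or shove the bowl, which stays where it stands, and leave everything around it alone.

Things in the scene. Friction and masses are not known exactly. Their poses are not given: they have to be found in the camera images.
- bowl: square purple plastic bowl, about 1.5 kg, loose on the deck, white snap lid on top: 160 mm square, its flat middle and corners already down, top 70 mm up. Origin: centre of the underside; x, y square to its sides. The middle of each side is a rim section 90 mm long, hinged 46 mm from the centre, outer edge 81 mm out, at first slanting up with that edge 9 mm high. Stays flat under 20 N on a section
- rim_a (a joint): angle of the rim section on the bowl's +x side (rad): about 0 sprung up (as at the start), 0.28 clicked fully shut. Over-centre snap: about 7 N straight down on its thumb pad starts it (more nearer the hinge), resistance fades to nothing at 0.14, then it snaps to 0.28 by itself and stays; let go earlier and it springs up again
- rim_a_pad (a point): top centre of the thumb pad (44 by 14 mm, raised 2 mm) of the rim section on the bowl's +x side; moves with the section. Shut, it lies 70 mm from the bowl's centre axis along the bowl's +x and 72 mm above its underside; sprung up it is about 7 mm higher. Its x axis points outward along the section's slope
- rim_b (a joint): angle of the rim section on the bowl's +y side (rad): about 0 sprung up (as at the start), 0.28 clicked fully shut. Over-centre snap: about 7 N straight down on its thumb pad starts it (more nearer the hinge), resistance fades to nothing at 0.14, then it snaps to 0.28 by itself and stays; let go earlier and it springs up again
- rim_b_pad (a point): top centre of the thumb pad (44 by 14 mm, raised 2 mm) of the rim section on the bowl's +y side; moves with the section. Shut, it lies 70 mm from the bowl's centre axis along the bowl's +y and 72 mm above its underside; sprung up it is about 7 mm higher. Its x axis points outward along the section's slope
- rim_c (a joint): angle of the rim section on the bowl's -x side (rad): about 0 sprung up (as at the start), 0.28 clicked fully shut. Over-centre snap: about 7 N straight down on its thumb pad starts it (more nearer the hinge), resistance fades to nothing at 0.14, then it snaps to 0.28 by itself and stays; let go earlier and it springs up again
- rim_c_pad (a point): top centre of the thumb pad (44 by 14 mm, raised 2 mm) of the rim section on the bowl's -x side; moves with the section. Shut, it lies 70 mm from the bowl's centre axis along the bowl's -x and 72 mm above its underside; sprung up it is about 7 mm higher. Its x axis points outward along the section's slope
- rim_d (a joint): angle of the rim section on the bowl's -y side (rad): about 0 sprung up (as at the start), 0.28 clicked fully shut. Over-centre snap: about 7 N straight down on its thumb pad starts it (more nearer the hinge), resistance fades to nothing at 0.14, then it snaps to 0.28 by itself and stays; let go earlier and it springs up again
- rim_d_pad (a point): top centre of the thumb pad (44 by 14 mm, raised 2 mm) of the rim section on the bowl's -y side; moves with the section. Shut, it lies 70 mm from the bowl's centre axis along the bowl's -y and 72 mm above its underside; sprung up it is about 7 mm higher. Its x axis points outward along the section's slope
- shaker: glass salt shaker with a twist-off metal cap, 42 mm wide, 80 mm tall, standing close beside the bowl; a bystander, origin at the centre of its underside
- mug: white enamel mug, 72 mm wide, 75 mm tall, with a handle, standing close beside the bowl; a bystander, origin at the centre of its underside
- pinch_bowl: little steel pinch bowl, 60 mm wide, 28 mm tall, on the robot's side of the bowl; a bystander, origin at the centre of its underside
- tasting_spoon: wooden tasting spoon, about 200 mm long, 10 mm thick, lying on the deck beyond the bowl; its x axis runs to the spoon end; a bystander, origin at the underside near mid-length
- plate: white enamel plate, 220 mm wide, 18 mm tall, well to the robot's left; a bystander, origin at the centre of its underside
- slotted_spoon: stainless steel slotted spoon, about 260 mm long, 6 mm thick, lying to the robot's right; its x axis runs to the slotted end; a bystander, origin at the underside near mid-length
- jar: amber glass jar with a metal cap, 70 mm wide, 110 mm tall, far to the robot's right; a bystander, origin at the centre of its underside
Things that resemble listed ones, but are neither listed nor needed, are in the scene too. Leave any brown look-alike of the bowl alone.

How it is judged (in metres and radians):
At the end, for the whole second after the job is handed in: All four rim sections are within 0.04 rad of fully shut; the bowl rests flat and still on the deck (tilt under 0.05 rad, underside within 5 mm of the deck) within 30 mm of where it started; each bystander is within 30 mm of where it started (value of joint each of rim_a, rim_b, rim_c, rim_d above 0.24 rad and distance of each of bowl, shaker, mug, pinch_bowl, tasting_spoon, plate, slotted_spoon, jar from where it was at the start of the episode below 0.03 m and angle between bowl's own z axis and vertical below 0.05 rad and height (world z) of bowl below 0.005 m and linear speed of bowl below 0.02 m/s); the robot touches nothing.
It fails at once if the bowl is lifted off the deck (underside centre more than 15 mm up) (height (world z) of bowl above 0.015 m).
It fails at once if the bowl is tipped by more than 0.2 rad (angle between bowl's own z axis and vertical above 0.2 rad).
It fails at once if the bowl is shoved more than 30 mm from where it stood (distance of bowl from where it was at the start of the episode above 0.03 m).
It fails at once if the bowl or lid is pressed with the arm or the gripper's body instead of the fingers (contact force between the arm and bowl above 5 N).
It fails at once if a bystander is moved or lifted more than 30 mm (distance of any of shaker, mug, pinch_bowl, tasting_spoon, plate, slotted_spoon, jar from where it was at the start of the episode above 0.03 m).
It also fails if it takes over 45 s, if anything falls off the work surface, if the arm or the gripper's body presses on something with over 40 N, if the wrist force passes 120 N, or if a joint passes its speed limit or range.

## Robot

A 6-joint arm with a two-finger parallel gripper is mounted at the origin on the work surface. World frame = base frame: x ahead of the robot, y to its left, z up, the work surface at z = 0. Lengths are in m, angles in degrees, forces in N, time in s.
With the tool pointing down it reaches from about 0.4 to 0.825 m from the base axis. Payload 7 kg.
Tool frame: the origin (TCP) lies midway between the tips of the shut fingers; the grasp point (between the pads) lies 19 mm behind it (ctrl.grip_point_offset is the distance from the TCP to the grasp point, in m); x points along the fingers, y is the direction in which the jaws open and shut, and the axes are right-handed (so a half turn about x gives the same grasp; the last joint's range is limited). The gripper opens to 88 mm and grips with 3 to 60 N. Pads are 19 mm wide; open, the fingers measure 130 mm over their backs; the gripper's body (78 mm by 193 mm) begins 47 mm behind the grasp point.
Start: joints at [82.454, 20.546, 0.682, 0, -70.136, -16.507], TCP at [0.275, 0.616, 0.191] pointing down, gripper open.
Joint ranges: [-176.03, 176.03], [-82.01, 121.73], [-58.28, 71.71], [-173.87, 95.51], [-174.79, -0.11], [-173.66, 173.66]. Speed limits (degrees/s): [136.94, 136.94, 172.46, 180, 180, 180].

## Interface

Orientations are given as [roll, pitch, yaw] about the fixed x, y, z axes, in that order (R = Rz(yaw) Ry(pitch) Rx(roll)).
In Python, from plant import ctrl gives the robot as it stands.
- The arm moves only by the tool drive_tool, never from a script. Its argument "plan" is a list of rows, each a list of 3 entries, a list of its own where there are three numbers: the shift along the tool's x, y, z in m, then the turn, a rotation vector about the tool's x, y, z in degrees, then the opening, from 0 (shut) to 1 (fully open). In form: [[[dx, dy, dz], [wx, wy, wz], grip], ...]. A call has 1 to 20 rows; each row is the pose to reach, as a shift and turn from the pose measured when the call began, along the tool's axes at that moment; what a row does not reach only later rows make up. A row lasts 1/12 s, in which the tool goes at most 41.7 mm and 7.16 degrees, less where a joint would pass 70% of its speed; a pose out of reach is approached as far as the arm can. A call with a gripper value outside its range is refused whole. The fingers move at their own pace and stop on an object; the grip force is fixed at half the most. Time passes only in rows, so rows that repeat a pose let the fingers close. It gives the time, the measured TCP pose, the force and the opening at its end, in the units of the state.
- ctrl.get_obs(): the state, without advancing time (a new reading comes with each control period).
- ctrl.snapshot(name): name is "scene" or "top" or "wrist"; returns the picture (384x512x3 uint8, blue, green, red); there is no depth.
- ctrl.get_calibration(name): a dict with "fx", "fy", "cx", "cy" (pixels), "dist_coeffs" ([k1, k2, p1, p2, k3] as OpenCV has them; the pictures are not rectified), "R" (3x3) and "t" (3): a world point X has camera coordinates R X + t. Camera axes: x right, y down, z forward; pixel columns grow to the right and rows downward; lengths in m; the calibration is good to about 2 mm. A picture is of the moment at which its call begins: read the wrist's pose just before it. get_calibration takes no time and is no camera call; for the wrist camera it gives the pose at the moment of the call.
- ctrl.close_job(): hands the job in, once; it reports no verdict.
Trained networks look in the newest picture that a camera, given by its name, has taken for a name from the list of things; names that differ only in an ending like _2 or _b are one class to them, and where a whole thing is asked for, a point or a joint stands for the part that bears it (a point fixed in the world has none). Each returns a list of dicts, best first, with "confidence" (0 to 1); they miss things now and then, are a little off and sometimes report something else, mostly with a low value. They report only what shows in the picture. A call takes as long as a camera call. They do not tell look-alikes from the thing itself.
- ctrl.cut_out(camera, name): "pixels" (384x512 bool, what is visible of it) and "pixel" ([column, row] in pixels, amid what is visible of it).
- ctrl.landmark_of(camera, name): "pixel" ([column, row] in pixels: a listed point, or the origin of a listed thing).
The state is a dict: "clock": time; "joint_pos": joint angles; "qvel": joint speeds; "tau": joint torques, N m; "tool_pos": TCP position; "orientation": TCP orientation; "force": force on the tool from outside, world axes, zero at the start; "moment": the same for the moment, N m; "opening": finger opening in m.
Only numpy, scipy, OpenCV 4.12 (cv2) and the standard library are available. Lean on these libraries where they do the work, as an engineer would, in place of code of your own. Each camera call takes 0.05 s, during which the arm holds its last target. There are 200 camera calls.

## Working session

There is one attempt and no reset: what is moved stays moved. The work goes in short steps, Python scripts to look and compute and a tool call to move; the robot and the scene stay as the last step left them, time stands still between calls to the robot, and variables do not carry over. Pictures are saved under pics/ and viewed, about 8 in all and at most 12, crops included, and the job is handed in when it is done.

Besides the shell and the picture viewer there is one more tool, called after "Call:" as a command line: name --argument value ..., lists and objects as JSON in quotes. drive_tool: Moves the arm, as the interface text tells. Its arguments: {"type":"object","properties":{"plan":{"type":"array","items":{"type":"array"}}},"required":["plan"]}

```bash
mkdir -p pics; python3 - <<'E'
from plant import ctrl
import cv2,numpy as np
o=ctrl.get_obs();print({k:np.round(v,3) for k,v in o.items()})
for n in("scene","top"):
    cv2.imwrite(f"pics/{n}0.png",ctrl.snapshot(n))
    for t in("bowl","rim_a_pad","shaker","mug","pinch_bowl"):
        print(n,t,[(np.round(d["pixel"]),round(d["confidence"],2)) for d in ctrl.landmark_of(n,t)])
E
```

```text
{'clock': np.float64(0.0), 'joint_pos': array([ 8.2455e+01,  2.0590e+01,  6.3500e-01, -1.9000e-02, -7.0133e+01,
       -1.6507e+01]), 'qvel': array([ 0.048,  0.017, -0.025,  0.054,  0.064,  0.004]), 'tau': array([ 0.0000e+00, -5.8272e+01,  2.9305e+01,  6.9980e+00,  7.0000e-03,
       -0.0000e+00]), 'tool_pos': array([0.275, 0.616, 0.19 ]), 'orientation': array([  94.92 ,   89.909, -109.138]), 'force': array([-0.276,  0.458, -0.006]), 'moment': array([-0.041,  0.047,  0.062]), 'opening': np.float64(0.087)}
scene bowl [(array([278., 140.]), 0.64), (array([175., 191.]), 0.62), (array([280., 206.]), 0.56), (array([291., 173.]), 0.28)]
scene rim_a_pad [(array([186., 162.]), 0.73), (array([277., 117.]), 0.7), (array([304., 194.]), 0.5)]
scene shaker [(array([262., 240.]), 0.53)]
scene mug [(array([295., 183.]), 0.6)]
scene pinch_bowl [(array([237., 199.]), 0.45)]
top bowl [(array([139., 288.]), 0.88), (array([253., 174.]), 0.84), (array([319., 270.]), 0.81)]
top rim_a_pad [(array([118., 302.]), 0.88), (array([298., 280.]), 0.81), (array([240., 142.]), 0.74)]
top shaker [(array([298., 156.]), 0.55)]
top mug []
top pinch_bowl [(array([268., 222.]), 0.51)]
```

```bash
python3 - <<'E'
import cv2,numpy as np
a=cv2.imread("pics/top0.png");b=cv2.imread("pics/scene0.png")
cv2.imwrite("pics/both.png",np.vstack([cv2.resize(a[100:340,60:380],(800,600),interpolation=cv2.INTER_CUBIC)]))
E
```

```text
(no output)
```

View pics/both.png

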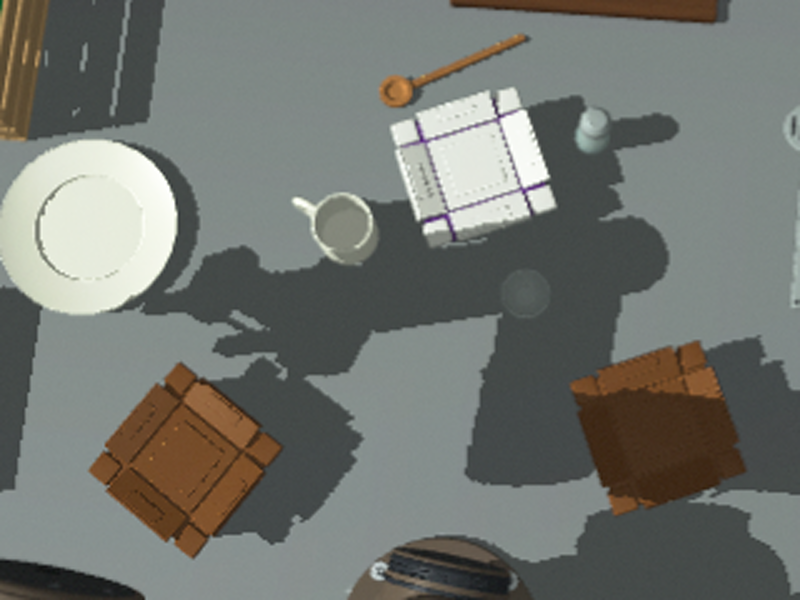

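View pics/scene0.png

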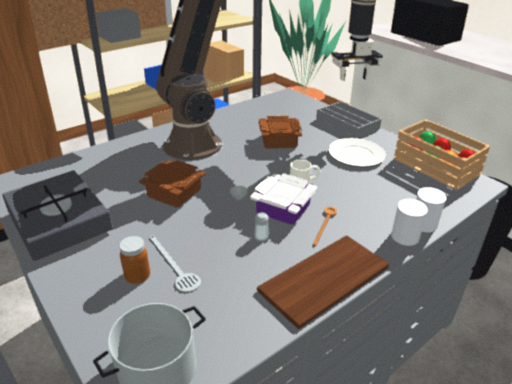

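Candidates in the top picture are the white-lidded purple bowl at (250,166) and two brown look-alikes at (135,285) and (322,271). I choose the white-lidded one. The scene picture shows its purple body at (283,205), with the shaker (262,228) and the mug (300,172) close by. Next I'll fit the lid square from its corners.

```bash
cat > h.py <<'E'
from plant import ctrl
import cv2,numpy as np
from scipy.spatial.transform import Rotation as Ro
from scipy.optimize import least_squares
def unproj(n,px,z):
    c=ctrl.get_calibration(n);K=np.array([[c["fx"],0,c["cx"]],[0,c["fy"],c["cy"]],[0,0,1]])
    u=cv2.undistortPoints(np.array(px,float).reshape(-1,1,2),K,np.array(c["dist_coeffs"])).reshape(-1,2)
    R=np.array(c["R"]);o=-R.T@np.array(c["t"]);d=np.c_[u,np.ones(len(u))]@R
    return o+d*((z-o[2])/d[:,2])[:,None]
def proj(n,X):
    c=ctrl.get_calibration(n);K=np.array([[c["fx"],0,c["cx"]],[0,c["fy"],c["cy"]],[0,0,1]])
    return cv2.projectPoints(np.array(X,float).reshape(-1,1,3),cv2.Rodrigues(np.array(c["R"]))[0],np.array(c["t"],float),K,np.array(c["dist_coeffs"]))[0].reshape(-1,2)
S=np.array([[1,1],[1,-1],[-1,-1],[-1,1]])*.08
def fit(P):
    f=lambda v:((S@np.array([[np.cos(v[2]),np.sin(v[2])],[-np.sin(v[2]),np.cos(v[2])]])+v[:2])-P[:,:2]).ravel()
    m=P[:,:2].mean(0);d=P[1,:2]-P[2,:2];r=least_squares(f,[*m,np.arctan2(d[1],d[0])]);return r.x,r.fun.reshape(-1,2)
def world(v,L,z):  # bowl-frame xy -> world
    L=np.array(L,float);c,s=np.cos(v[2]),np.sin(v[2]);return np.c_[L@np.array([[c,s],[-s,c]])+v[:2],np.full(len(L),z)]
def shift(p,yaw=None):
    o=ctrl.get_obs();return Ro.from_euler("xyz",o["orientation"],degrees=True).inv().apply(np.array(p)-o["tool_pos"])
E
python3 - <<'E'
from h import *
z=np.array([[391,126],[515,88],[556,208],[432,245]])/2.5+[60,100]-.3
v,r=fit(unproj("top",z,.07));print("pose",v[:2],np.degrees(v[2]),"\nres mm",r*1000)
o=ctrl.get_obs();R=Ro.from_euler("xyz",o["orientation"],degrees=True).as_matrix();print(R.round(3))
pads=world(v,[[.07,0],[0,.07],[-.07,0],[0,-.07]],.19);print(pads);print("shift to centre",shift([*v[:2],.30]))
for t in("shaker","mug"):
  for n in("top","scene"):
    for d in ctrl.cut_out(n,t)[:2]: print(t,n,d["pixel"],round(d["confidence"],2),unproj(n,[d["pixel"]],.04))
b=cv2.imread("pics/scene0.png");P=np.r_[world(v,S,.07),world(v,[[.07,0],[0,.07],[-.07,0],[0,-.07]],.079)]
p=proj("scene",P);b=cv2.resize(b[150:240,220:340],None,fx=6,fy=6,interpolation=cv2.INTER_CUBIC)
for q in p: cv2.circle(b,tuple(int(x) for x in (q-[220,150]+.5)*6),4,(0,0,255),-1)
cv2.imwrite("pics/chk.png",b)
E
```

```text
pose [0.5473365  0.00245818] 22.069321293619172 
res mm [[ 1.62706104  2.01133256]
 [ 3.54516676 -1.53562684]
 [ 0.0459718  -3.32304863]
 [-5.2181996   2.84734291]]
[[-0.    -0.408 -0.913]
 [ 0.    -0.913  0.408]
 [-1.    -0.     0.   ]]
[[ 0.6122076   0.02875915  0.19      ]
 [ 0.52103554  0.06732928  0.19      ]
 [ 0.48246541 -0.02384278  0.19      ]
 [ 0.57363747 -0.06241291  0.19      ]]
shift to centre [-0.1088488   0.4496105  -0.49881641]
shaker top [296.8, 147.9] 0.6 [[ 0.62344069 -0.13746614  0.04      ]]
shaker scene [264.2, 182.7] 0.65 [[0.44118148 0.01167601 0.04      ]]
shaker scene [263.2, 229.0] 0.57 [[ 0.63032033 -0.14710214  0.04      ]]
mug top [195.4, 188.9] 0.71 [[0.47338775 0.15907974 0.04      ]]
mug scene [301.4, 169.9] 0.67 [[0.45609239 0.16805463 0.04      ]]
```

View pics/chk.png

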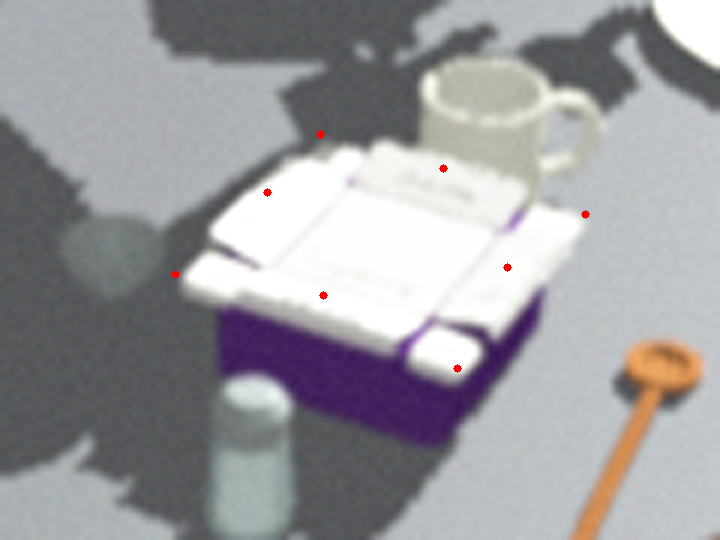

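The fit is roughly right but several mm off. I'll move above the bowl with the fingers shut and measure again from the wrist camera.

Call:
drive_tool --plan '[[[-0.11, 0.45, -0.5], [-46, 0, 0], 0], [[-0.11, 0.45, -0.5], [-46, 0, 0], 0], [[-0.11, 0.45, -0.5], [-46, 0, 0], 0], [[-0.11, 0.45, -0.5], [-46, 0, 0], 0], [[-0.11, 0.45, -0.5], [-46, 0, 0], 0], [[-0.11, 0.45, -0.5], [-46, 0, 0], 0], [[-0.11, 0.45, -0.5], [-46, 0, 0], 0], [[-0.11, 0.45, -0.5], [-46, 0, 0], 0], [[-0.11, 0.45, -0.5], [-46, 0, 0], 0], [[-0.11, 0.45, -0.5], [-46, 0, 0], 0], [[-0.11, 0.45, -0.5], [-46, 0, 0], 0], [[-0.11, 0.45, -0.5], [-46, 0, 0], 0], [[-0.11, 0.45, -0.5], [-46, 0, 0], 0], [[-0.11, 0.45, -0.5], [-46, 0, 0], 0], [[-0.11, 0.45, -0.5], [-46, 0, 0], 0], [[-0.11, 0.45, -0.5], [-46, 0, 0], 0], [[-0.11, 0.45, -0.5], [-46, 0, 0], 0], [[-0.11, 0.45, -0.5], [-46, 0, 0], 0], [[-0.11, 0.45, -0.5], [-46, 0, 0], 0], [[-0.11, 0.45, -0.5], [-46, 0, 0], 0]]'

```text
clock: 2.47
tool_pos: [0.548, 0.0019, 0.301]
orientation: [-56.3, 90.0, 145.6]
force: [-0.7, 1.1, -0.3]
opening: 0.0007
```

```bash
python3 - <<'E'
from h import *
c=ctrl.get_calibration("wrist");print("cam at",-np.array(c["R"]).T@c["t"])
cv2.imwrite("pics/w1.png",cv2.resize(ctrl.snapshot("wrist"),(800,600)))
o=ctrl.get_obs();print(o["clock"],o["tool_pos"],o["orientation"],o["joint_pos"])
for t in("bowl","rim_a_pad","rim_b_pad"):
  for d in ctrl.landmark_of("wrist",t): print(t,np.round(d["pixel"],1),round(d["confidence"],2),unproj("wrist",[d["pixel"]],.079 if "pad" in t else 0.0).round(4))
E
```

```text
cam at [0.60791068 0.02766655 0.49338566]
2.5167 [0.54792986 0.0022677  0.30104357] [-78.37802516  89.98312541 123.60424067] [ 2.07137490e+01  5.46207114e+00 -4.86758314e+00 -1.67201159e-02
 -7.96741107e+01  9.12715144e+01]
bowl [252.3 157.3] 0.82 [[0.5483 0.0061 0.    ]]
bowl [ 35.6 275.3] 0.68 [[0.1838 0.3049 0.    ]]
rim_a_pad [251.4 116.4] 0.56 [[0.6107 0.0325 0.079 ]]
rim_b_pad [205.2 166.4] 0.64 [[0.5196 0.0688 0.079 ]]
```

View pics/w1.png

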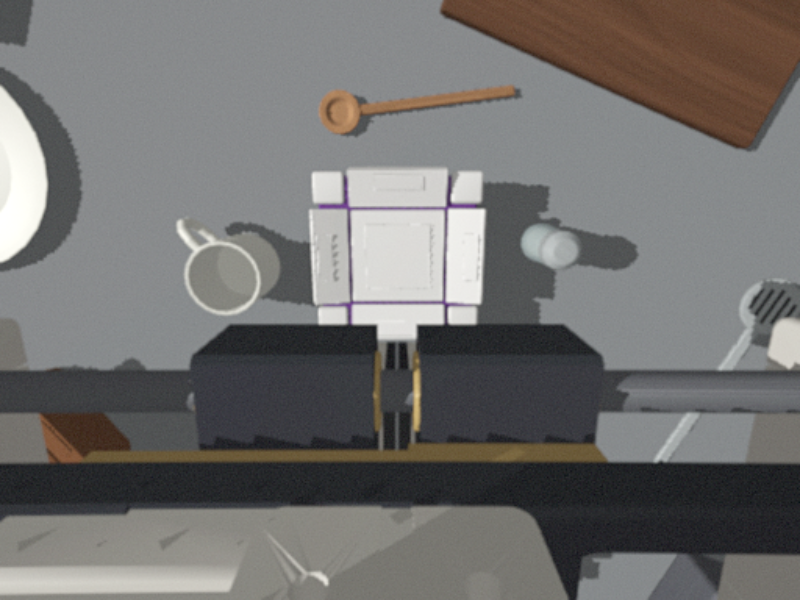

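The wrist view shows the lid almost square to the tool, with the inner hinge square at zoomed pixels (350,208), (445,208), (446,303) and (351,303). The mug is at (225,275) and the shaker at (552,247), both clear of the lid. I'll refit from these.

```bash
python3 - <<'E'
from h import *
import h
z=(np.array([[349.5,208],[445,208],[446,303.5],[350.5,303.5]])+.5)*.64-.5
P=unproj("wrist",z,.07);print(P.round(4))
c=P[:,:2].mean(0);d=(P[0]+P[1]-P[2]-P[3])[:2]/2;e=(P[0]+P[3]-P[1]-P[2])[:2]/2
print(c,np.degrees(np.arctan2(d[1],d[0])),np.degrees(np.arctan2(e[1],e[0]))-90,np.linalg.norm(d),np.linalg.norm(e))
v=[*c,np.arctan2(d[1],d[0])];o=ctrl.get_obs();print(Ro.from_euler("xyz",o["orientation"],degrees=True).as_matrix().round(3))
for p in world(v,[[.072,0],[0,.072],[-.072,0],[0,-.072]],.0): print(p.round(4),shift([*p[:2],.1]).round(4))
E
```

```text
[[ 0.574   0.0615  0.07  ]
 [ 0.6074 -0.021   0.07  ]
 [ 0.5234 -0.0587  0.07  ]
 [ 0.4882  0.0284  0.07  ]]
[0.54824992 0.0025556 ] 22.672240646754723 22.025012552120288 0.09202215998494055 0.09146574029091781
[[ 0.     0.375 -0.927]
 [ 0.    -0.927 -0.375]
 [-1.    -0.    -0.   ]]
[0.6147 0.0303 0.    ] [ 0.2013 -0.0006 -0.0722]
[0.5205 0.069  0.    ] [ 0.2012 -0.0718  0.0006]
[ 0.4818 -0.0252  0.    ] [0.2012 0.001  0.0718]
[ 0.576  -0.0639  0.    ] [ 0.2012  0.0722 -0.001 ]
```

Call:
drive_tool --plan '[[[0.1, 0, -0.072], [0, 0, 0], 0], [[0.1, 0, -0.072], [0, 0, 0], 0], [[0.1, 0, -0.072], [0, 0, 0], 0], [[0.14, 0, -0.072], [0, 0, 0], 0], [[0.18, 0, -0.072], [0, 0, 0], 0], [[0.21, 0, -0.072], [0, 0, 0], 0], [[0.217, 0, -0.072], [0, 0, 0], 0], [[0.22, 0, -0.072], [0, 0, 0], 0], [[0.222, 0, -0.072], [0, 0, 0], 0], [[0.224, 0, -0.072], [0, 0, 0], 0], [[0.226, 0, -0.072], [0, 0, 0], 0], [[0.227, 0, -0.072], [0, 0, 0], 0], [[0.228, 0, -0.072], [0, 0, 0], 0], [[0.228, 0, -0.072], [0, 0, 0], 0]]'

```text
clock: 3.83
tool_pos: [0.615, 0.0297, 0.0739]
orientation: [-176.3, 89.9, 25.7]
force: [-0.2, -0.2, 0.3]
opening: 0.0002
```

Call:
drive_tool --plan '[[[0.001, 0, 0], [0, 0, 0], 0], [[0.002, 0, 0], [0, 0, 0], 0], [[0.0025, 0, 0], [0, 0, 0], 0], [[0.0025, 0, 0], [0, 0, 0], 0]]'

```text
clock: 4.17
tool_pos: [0.6149, 0.0297, 0.0712]
orientation: [-171.5, 89.9, 30.5]
force: [-0.0, -0.7, 0.1]
opening: 0.0007
```

Call:
drive_tool --plan '[[[-0.03, 0, 0], [0, 0, 0], 0], [[-0.07, 0, 0], [0, 0, 0], 0], [[-0.1, 0, 0.05], [0, 0, 0], 0], [[-0.14, 0, 0.072], [0, 0, 0], 0], [[-0.18, 0, 0.072], [0, 0, 0], 0], [[-0.18, 0, 0.072], [0, 0, 0], 0]]'

```text
clock: 4.67
tool_pos: [0.5486, 0.0018, 0.2576]
orientation: [167.1, 89.5, 9.1]
force: [1.2, 0.4, 1.0]
opening: 0.0007
```

```bash
python3 - <<'E'
from h import *
w=ctrl.snapshot("wrist");s=ctrl.snapshot("scene")
a=cv2.resize(w[60:260,130:370],(720,600),interpolation=cv2.INTER_CUBIC)
b=cv2.resize(s[150:240,220:340],None,fx=6,fy=6,interpolation=cv2.INTER_CUBIC)
cv2.imwrite("pics/w2.png",np.hstack([cv2.resize(a,(400,333)),cv2.resize(b,(400,333))]))
o=ctrl.get_obs();print(o["clock"],o["tool_pos"])
E
```

```text
4.7667 [0.54938934 0.00253475 0.25596488]
```

View pics/w2.png

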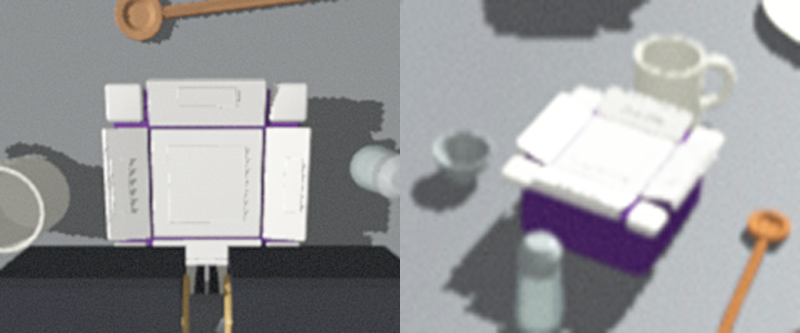

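```bash
python3 - <<'E'
from h import *
s=ctrl.snapshot("scene");b=cv2.imread("pics/scene0.png")
f=lambda i:cv2.resize(i[165:225,248:322],(400,324),interpolation=cv2.INTER_CUBIC)
g=lambda i:cv2.convertScaleAbs(i,alpha=1.6,beta=-160)
cv2.imwrite("pics/cmp.png",np.vstack([np.hstack([g(f(b)),g(f(s))])]))
E
```

```text
(no output)
```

View pics/cmp.png

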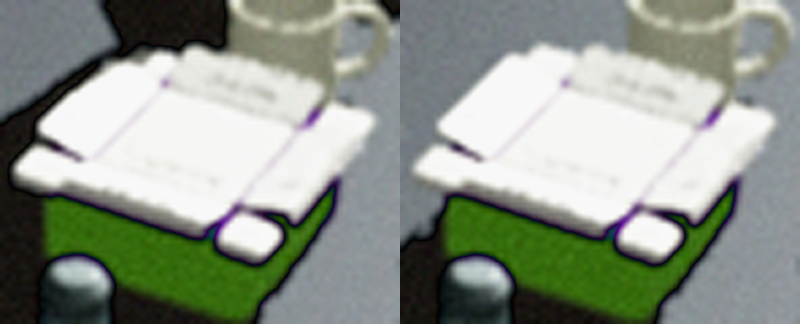

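Side by side, the +x section is unchanged and still sprung up. The first press did not take it past its centre. I'll press again in small steps, reading the force at each.

Call:
drive_tool --plan '[[[0.08, 0, -0.072], [0, 0, 0], 0], [[0.08, 0, -0.072], [0, 0, 0], 0], [[0.12, 0, -0.072], [0, 0, 0], 0], [[0.15, 0, -0.072], [0, 0, 0], 0], [[0.171, 0, -0.072], [0, 0, 0], 0], [[0.176, 0, -0.072], [0, 0, 0], 0], [[0.178, 0, -0.072], [0, 0, 0], 0], [[0.178, 0, -0.072], [0, 0, 0], 0]]'

```text
clock: 5.48
tool_pos: [0.6166, 0.03, 0.0762]
orientation: [173.5, 89.7, 15.5]
force: [-0.6, 1.1, 0.3]
opening: 0.0002
```

```bash
python3 - <<'E'
from h import *
o=ctrl.get_obs();print(o["clock"],o["tool_pos"],o["force"],o["moment"])
s=ctrl.snapshot("scene");w=ctrl.snapshot("wrist")
p=proj("scene",[o["tool_pos"]])[0];print(p,proj("wrist",[o["tool_pos"]]))
a=cv2.resize(s[130:230,235:355],(480,400),interpolation=cv2.INTER_CUBIC)
cv2.circle(a,tuple(int(x) for x in (p-[235,130]+.5)*4),3,(0,0,255),-1)
cv2.imwrite("pics/press.png",np.hstack([a,cv2.resize(w[120:260,190:302],(320,400),interpolation=cv2.INTER_CUBIC)]))
E
```

```text
5.4833 [0.61656321 0.02995027 0.07616113] [-0.57839411  1.11921147  0.30059384] [-0.03023319 -0.01683464 -0.06061193]
[305.32741271 195.41947196] [[255.42877526 214.70927189]]
```

View pics/press.png

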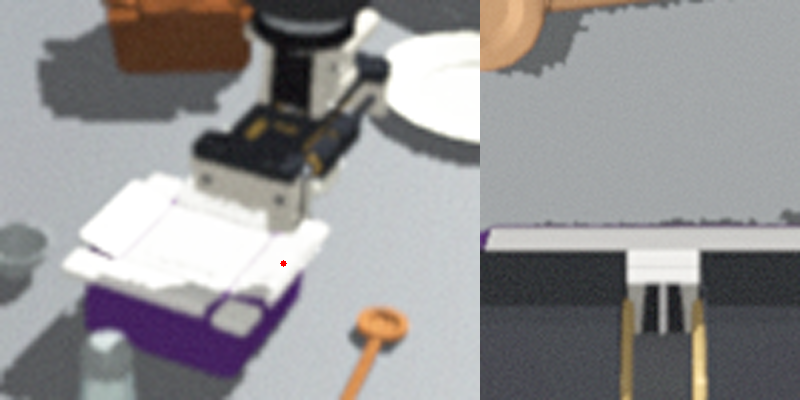

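The white fingertips blend into the lid, and the projected TCP (283,263) sits over the +x pad. I'll keep pressing in small steps.

Call:
drive_tool --plan '[[[0.002, 0, 0.001], [0, 0, 0], 0], [[0.004, 0, 0.001], [0, 0, 0], 0], [[0.0055, 0, 0.001], [0, 0, 0], 0], [[0.0055, 0, 0.001], [0, 0, 0], 0]]'

```text
clock: 5.92
tool_pos: [0.6166, 0.03, 0.0729]
orientation: [176.9, 89.5, 18.9]
force: [-0.4, -0.5, 0.5]
opening: 0.0004
```

Call:
drive_tool --plan '[[[0.001, 0, 0], [0, 0, 0], 0], [[0.0015, 0, 0], [0, 0, 0], 0], [[0.0015, 0, 0], [0, 0, 0], 0]]'

```text
clock: 6.17
tool_pos: [0.6166, 0.0299, 0.0713]
orientation: [176.9, 89.5, 18.9]
force: [-0.4, 0.4, -0.3]
opening: 0.0002
```

Call:
drive_tool --plan '[[[0.001, 0, 0], [0, 0, 0], 0], [[0.002, 0, 0], [0, 0, 0], 0], [[0.002, 0, 0], [0, 0, 0], 0]]'

```text
clock: 6.42
tool_pos: [0.6164, 0.03, 0.0689]
orientation: [177.4, 89.5, 19.4]
force: [0.4, 0.5, 0.4]
opening: 0.0003
```

Call:
drive_tool --plan '[[[0.001, 0, 0], [0, 0, 0], 0], [[0.002, 0, 0], [0, 0, 0], 0], [[0.002, 0, 0], [0, 0, 0], 0]]'

```text
clock: 6.67
tool_pos: [0.6163, 0.0299, 0.0666]
orientation: [177.6, 89.5, 19.6]
force: [0.2, 0.3, 0.8]
opening: 0.0004
```

```bash
python3 - <<'E'
from h import *
o=ctrl.get_obs();print(o["clock"],o["tool_pos"],o["force"])
s=ctrl.snapshot("scene");b=cv2.imread("pics/scene0.png");t=ctrl.snapshot("top")
g=lambda i:cv2.convertScaleAbs(cv2.resize(i[160:225,240:330],(400,289),interpolation=cv2.INTER_CUBIC),alpha=1.6,beta=-160)
h=lambda i:cv2.resize(i[125:205,210:300],(400,356),interpolation=cv2.INTER_CUBIC)
a=np.hstack([g(b),g(s)]);c=np.hstack([h(cv2.imread("pics/top0.png")),h(t)])
cv2.imwrite("pics/press2.png",np.vstack([a,c])[:600])
E
```

```text
6.6667 [0.61627319 0.02990123 0.06661398] [0.2360449  0.25021827 0.75962937]
```

View pics/press2.png

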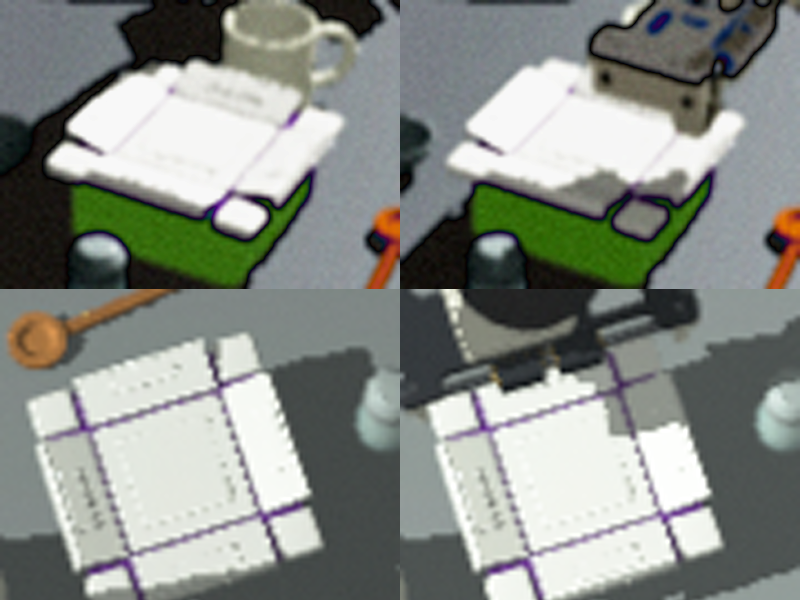

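Still no force at z = 0.0666. Something is off between the TCP and the visible tip, so I'll overlay the projected tool axis on the picture.

```bash
python3 - <<'E'
from h import *
o=ctrl.get_obs();R=Ro.from_euler("xyz",o["orientation"],degrees=True).as_matrix();T=o["tool_pos"]
def draw(n,x0,y0,w,hh,W,H):
    i=ctrl.snapshot(n);k=W/w;a=cv2.resize(i[y0:y0+hh,x0:x0+w],(W,H),interpolation=cv2.INTER_CUBIC)
    for d,c in((0,(0,0,255)),(-.02,(0,255,255)),(-.04,(0,255,0)),(-.066,(255,0,0))):
        for y in(-.02,0,.02):
            p=proj(n,[T+R@[d,y,0]])[0];cv2.circle(a,tuple(int(v) for v in (p-[x0,y0]+.5)*k),2,c,-1)
    return a
a=draw("scene",265,135,80,80,400,400);b=draw("wrist",180,130,140,140,400,400)
cv2.imwrite("pics/axis.png",np.hstack([a,b]))
for n in("scene",):
  for d in ctrl.landmark_of(n,"rim_a_pad"):print(d)
E
```

```text
{'pixel': [186.9, 160.3], 'confidence': 0.73}
{'pixel': [275.8, 117.1], 'confidence': 0.66}
{'pixel': [304.8, 195.2], 'confidence': 0.65}
```

View pics/axis.png

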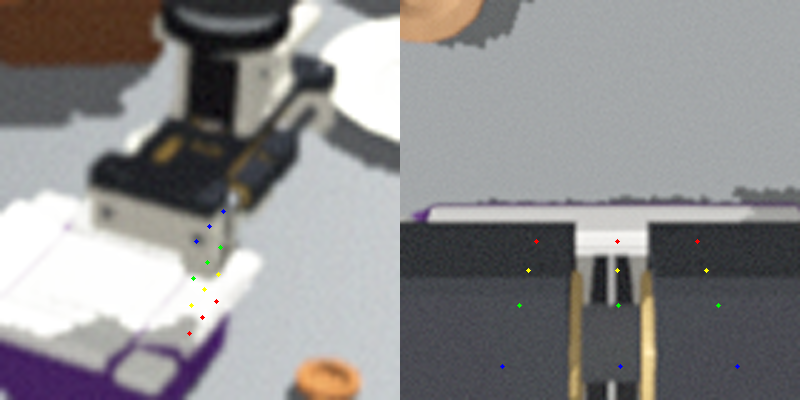

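The visible tip and the projected TCP are ambiguous against the white lid. I'll lift over the bare deck to see where the fingertips really end.

Call:
drive_tool --plan '[[[-0.04, 0, 0], [0, 0, 0], 0], [[-0.08, 0, 0], [0, 0, 0], 0], [[-0.1, 0, -0.04], [0, 0, 0], 0], [[-0.1, 0, -0.08], [0, 0, 0], 0], [[-0.1, 0, -0.11], [0, 0, 0], 0], [[-0.1, 0, -0.11], [0, 0, 0], 0], [[-0.1, 0, -0.11], [0, 0, 0], 0]]'

```text
clock: 7.5
tool_pos: [0.7182, 0.0715, 0.1663]
orientation: [178.6, 89.6, 20.6]
force: [-0.7, -0.4, 0.2]
opening: 0.0005
```

```bash
python3 - <<'E'
from h import *
o=ctrl.get_obs();R=Ro.from_euler("xyz",o["orientation"],degrees=True).as_matrix();T=o["tool_pos"];print(o["clock"],T,o["opening"])
def draw(n,x0,y0,w,hh,W,H):
    i=ctrl.snapshot(n);k=W/w;a=cv2.resize(i[y0:y0+hh,x0:x0+w],(W,H),interpolation=cv2.INTER_CUBIC)
    for d,c in((0,(0,0,255)),(-.02,(0,255,255)),(-.04,(0,255,0)),(-.066,(255,0,0))):
        for y in(-.02,0,.02):
            p=proj(n,[T+R@[d,y,0]])[0];cv2.circle(a,tuple(int(v) for v in (p-[x0,y0]+.5)*k),2,c,-1)
    return a
p=proj("scene",[T])[0].astype(int);print(p)
a=draw("scene",p[0]-40,p[1]-60,80,100,400,500);b=draw("wrist",180,130,140,175,400,500)
cv2.imwrite("pics/axis2.png",np.hstack([a,b]))
E
```

```text
7.5 [0.71822614 0.07148628 0.16632667] 0.0004844188097037954
[342 180]
```

View pics/axis2.png

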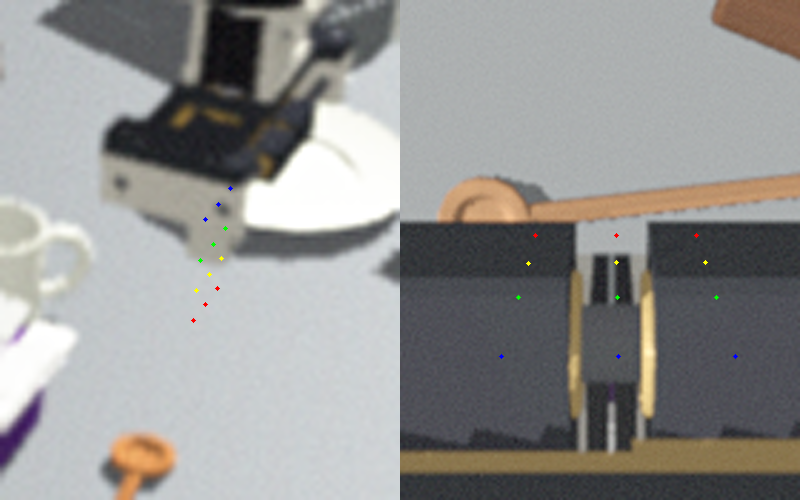

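The picture settles it. The region I took for white fingertips is just background seen through a gap. The real tips end about 30 mm short of the reported TCP, at scene crop (213,258), with the body another 70 mm or so behind. So contact should come near a reported z of 0.05, and I'll go down by force.

Call:
drive_tool --plan '[[[0, 0, 0.04], [0, 0, 0], 0], [[0, 0, 0.08], [0, 0, 0], 0], [[0.02, 0, 0.11], [0, 0, 0], 0], [[0.05, 0, 0.11], [0, 0, 0], 0], [[0.085, 0, 0.11], [0, 0, 0], 0], [[0.1, 0, 0.11], [0, 0, 0], 0], [[0.105, 0, 0.11], [0, 0, 0], 0], [[0.108, 0, 0.11], [0, 0, 0], 0], [[0.108, 0, 0.11], [0, 0, 0], 0]]'

```text
clock: 8.35
tool_pos: [0.616, 0.0297, 0.0592]
orientation: [175.6, 89.5, 17.7]
force: [-0.2, 1.2, 0.0]
opening: 0.0002
```

Call:
drive_tool --plan '[[[0.001, 0, 0], [0, 0, 0], 0], [[0.002, 0, 0], [0, 0, 0], 0], [[0.002, 0, 0], [0, 0, 0], 0]]'

```text
clock: 8.6
tool_pos: [0.6167, 0.0298, 0.0582]
orientation: [175.7, 89.4, 17.7]
force: [0.7, 0.4, -0.3]
opening: 0.0003
```

Call:
drive_tool --plan '[[[0.001, 0, 0], [0, 0, 0], 0], [[0.002, 0, 0], [0, 0, 0], 0], [[0.002, 0, 0], [0, 0, 0], 0]]'

```text
clock: 8.85
tool_pos: [0.6167, 0.0299, 0.0563]
orientation: [175.9, 89.4, 17.9]
force: [-1.0, -0.0, -0.0]
opening: 0.0009
```

Call:
drive_tool --plan '[[[0.001, 0, 0], [0, 0, 0], 0], [[0.002, 0, 0], [0, 0, 0], 0], [[0.002, 0, 0], [0, 0, 0], 0]]'

```text
clock: 9.1
tool_pos: [0.6166, 0.0299, 0.054]
orientation: [176.2, 89.4, 18.3]
force: [-0.6, 0.4, -0.0]
opening: 0.0005
```

Call:
drive_tool --plan '[[[0.001, 0, 0], [0, 0, 0], 0], [[0.002, 0, 0], [0, 0, 0], 0], [[0.002, 0, 0], [0, 0, 0], 0]]'

```text
clock: 9.35
tool_pos: [0.6164, 0.0298, 0.0517]
orientation: [176.5, 89.5, 18.5]
force: [1.0, 0.3, -0.4]
opening: 0.0008
```

Call:
drive_tool --plan '[[[0.001, 0, 0], [0, 0, 0], 0], [[0.002, 0, 0], [0, 0, 0], 0], [[0.002, 0, 0], [0, 0, 0], 0]]'

```text
clock: 9.6
tool_pos: [0.6163, 0.0298, 0.0494]
orientation: [176.8, 89.5, 18.8]
force: [-0.4, 0.4, -0.3]
opening: 0.0005
```

Call:
drive_tool --plan '[[[0.001, 0, 0], [0, 0, 0], 0], [[0.0015, 0, 0], [0, 0, 0], 0], [[0.0015, 0, 0], [0, 0, 0], 0]]'

```text
clock: 9.85
tool_pos: [0.6162, 0.0298, 0.0477]
orientation: [177.0, 89.5, 19.0]
force: [0.0, 0.6, 0.1]
opening: 0.0005
```

Call:
drive_tool --plan '[[[0.001, 0, 0], [0, 0, 0], 0], [[0.0015, 0, 0], [0, 0, 0], 0], [[0.0015, 0, 0], [0, 0, 0], 0]]'

```text
clock: 10.1
tool_pos: [0.6161, 0.0298, 0.046]
orientation: [177.3, 89.5, 19.3]
force: [0.4, -0.1, -0.7]
opening: 0.0004
```

Call:
drive_tool --plan '[[[0.001, 0, 0], [0, 0, 0], 0], [[0.0015, 0, 0], [0, 0, 0], 0], [[0.0015, 0, 0], [0, 0, 0], 0]]'

```text
clock: 10.35
tool_pos: [0.6164, 0.0298, 0.045]
orientation: [175.8, 89.5, 17.9]
force: [-0.7, 0.0, 4.7]
opening: 0.0003
```

Call:
drive_tool --plan '[[[0.001, 0, 0], [0, 0, 0], 0], [[0.0015, 0, 0], [0, 0, 0], 0], [[0.0015, 0, 0], [0, 0, 0], 0]]'

```text
clock: 10.6
tool_pos: [0.6168, 0.0299, 0.0438]
orientation: [175.5, 89.4, 17.6]
force: [-0.9, 0.2, 4.5]
opening: 0.0005
```

Contact at z ≈ 0.0455, which puts the tips about 34 mm behind the reported TCP. I'll press on through the snap.

Call:
drive_tool --plan '[[[0.001, 0, 0], [0, 0, 0], 0], [[0.002, 0, 0], [0, 0, 0], 0], [[0.002, 0, 0], [0, 0, 0], 0]]'

```text
clock: 10.85
tool_pos: [0.6166, 0.0299, 0.0414]
orientation: [176.4, 89.5, 18.5]
force: [-0.2, 0.2, 0.2]
opening: 0.0007
```

Call:
drive_tool --plan '[[[0.001, 0, 0], [0, 0, 0], 0], [[0.0015, 0, 0], [0, 0, 0], 0], [[0.0015, 0, 0], [0, 0, 0], 0]]'

```text
clock: 11.1
tool_pos: [0.6161, 0.0298, 0.0392]
orientation: [177.2, 89.5, 19.2]
force: [0.3, -0.3, 1.1]
opening: 0.0005
```

Call:
drive_tool --plan '[[[0.001, 0, 0], [0, 0, 0], 0], [[0.0015, 0, 0], [0, 0, 0], 0], [[0.0015, 0, 0], [0, 0, 0], 0]]'

```text
clock: 11.35
tool_pos: [0.6158, 0.0297, 0.0373]
orientation: [177.9, 89.6, 19.9]
force: [0.1, -0.2, 0.2]
opening: 0.0003
```

Call:
drive_tool --plan '[[[-0.03, 0, 0], [0, 0, 0], 0], [[-0.05, 0, 0.02], [0, 0, 0], 0], [[-0.05, 0, 0.06], [0, 0, 0], 0], [[-0.05, 0, 0.1], [0, 0, 0], 0], [[-0.05, 0, 0.145], [0, 0, 0], 0], [[-0.05, 0, 0.145], [0, 0, 0], 0], [[-0.03, 0, 0.145], [0, 0, 0], 0], [[-0.013, 0, 0.145], [0, 0, 0], 0], [[-0.01, 0, 0.145], [0, 0, 0], 0], [[-0.008, 0, 0.145], [0, 0, 0], 0], [[-0.006, 0, 0.145], [0, 0, 0], 0], [[-0.006, 0, 0.145], [0, 0, 0], 0]]'

```text
clock: 12.35
tool_pos: [0.4813, -0.0248, 0.0424]
orientation: [176.9, 89.6, 19.0]
force: [0.4, -0.1, 0.6]
opening: 0.0007
```

Call:
drive_tool --plan '[[[0.001, 0, 0], [0, 0, 0], 0], [[0.002, 0, 0], [0, 0, 0], 0], [[0.003, 0, 0], [0, 0, 0], 0], [[0.003, 0, 0], [0, 0, 0], 0]]'

```text
clock: 12.68
tool_pos: [0.4816, -0.0246, 0.0394]
orientation: [177.2, 89.6, 19.2]
force: [0.1, 0.5, -0.6]
opening: 0.0007
```

Call:
drive_tool --plan '[[[0.001, 0, 0], [0, 0, 0], 0], [[0.002, 0, 0], [0, 0, 0], 0], [[0.002, 0, 0], [0, 0, 0], 0]]'

```text
clock: 12.93
tool_pos: [0.4816, -0.0246, 0.0372]
orientation: [177.6, 89.6, 19.6]
force: [-0.0, 0.1, 0.2]
opening: 0.0007
```

Call:
drive_tool --plan '[[[-0.04, 0, 0], [0, 0, 0], 0], [[-0.06, -0.01, -0.01], [90, 0, 0], 0], [[-0.06, -0.072, -0.072], [90, 0, 0], 0], [[-0.06, -0.072, -0.072], [90, 0, 0], 0], [[-0.06, -0.072, -0.072], [90, 0, 0], 0], [[-0.06, -0.072, -0.072], [90, 0, 0], 0], [[-0.06, -0.072, -0.072], [90, 0, 0], 0], [[-0.06, -0.072, -0.072], [90, 0, 0], 0], [[-0.06, -0.072, -0.072], [90, 0, 0], 0], [[-0.06, -0.072, -0.072], [90, 0, 0], 0], [[-0.06, -0.072, -0.072], [90, 0, 0], 0], [[-0.06, -0.072, -0.072], [90, 0, 0], 0], [[-0.06, -0.072, -0.072], [90, 0, 0], 0], [[-0.06, -0.072, -0.072], [90, 0, 0], 0], [[-0.06, -0.072, -0.072], [90, 0, 0], 0], [[-0.06, -0.072, -0.072], [90, 0, 0], 0]]'

```text
clock: 14.27
tool_pos: [0.5209, 0.069, 0.0977]
orientation: [-92.7, 89.6, 19.5]
force: [0.6, 0.5, 0.2]
opening: 0.0004
```

```bash
python3 - <<'E'
from h import *
o=ctrl.get_obs();print(o["clock"],o["tool_pos"]);print(Ro.from_euler("xyz",o["orientation"],degrees=True).as_matrix().round(3))
v=[.5482,.0026,np.radians(22.35)]
for p in world(v,[[0,.073],[0,-.073]],.0): print(p.round(4),shift([*p[:2],.0444]).round(4))
w=ctrl.snapshot("wrist");s=ctrl.snapshot("scene");b=cv2.imread("pics/scene0.png")
f=lambda i:cv2.convertScaleAbs(cv2.resize(i[165:225,248:322],(400,324),interpolation=cv2.INTER_CUBIC),alpha=1.6,beta=-160)
cv2.imwrite("pics/mid.png",np.hstack([f(s),cv2.resize(w,(432,324))]))
E
```

```text
14.2667 [0.52089004 0.06899451 0.0976975 ]
[[ 0.007 -0.926 -0.378]
 [ 0.002 -0.378  0.926]
 [-1.    -0.007 -0.   ]]
[0.5204 0.0701 0.    ] [0.0533 0.0004 0.0012]
[ 0.576  -0.0649  0.    ] [ 0.0533 -0.     -0.1448]
```

Call:
drive_tool --plan '[[[0.03, 0, 0.001], [0, 0, 0], 0], [[0.047, 0, 0.001], [0, 0, 0], 0], [[0.05, 0, 0.001], [0, 0, 0], 0], [[0.052, 0, 0.001], [0, 0, 0], 0], [[0.054, 0, 0.001], [0, 0, 0], 0], [[0.054, 0, 0.001], [0, 0, 0], 0]]'

```text
clock: 14.87
tool_pos: [0.5209, 0.07, 0.0445]
orientation: [-94.1, 89.6, 18.1]
force: [-4.1, -2.2, 5.9]
opening: 0.0008
```

Call:
drive_tool --plan '[[[0.001, 0, 0], [0, 0, 0], 0], [[0.003, 0, 0], [0, 0, 0], 0], [[0.005, 0, 0], [0, 0, 0], 0], [[0.006, 0, 0], [0, 0, 0], 0], [[0.006, 0, 0], [0, 0, 0], 0]]'

```text
clock: 15.28
tool_pos: [0.5215, 0.0702, 0.0388]
orientation: [-93.7, 89.5, 18.5]
force: [-0.2, -0.4, -1.2]
opening: 0.0002
```

Call:
drive_tool --plan '[[[-0.03, 0, 0], [0, 0, 0], 0], [[-0.05, 0, -0.02], [0, 0, 0], 0], [[-0.05, 0, -0.06], [0, 0, 0], 0], [[-0.05, 0, -0.1], [0, 0, 0], 0], [[-0.05, 0, -0.145], [0, 0, 0], 0], [[-0.05, 0, -0.145], [0, 0, 0], 0], [[-0.03, 0, -0.145], [0, 0, 0], 0], [[-0.012, 0, -0.145], [0, 0, 0], 0], [[-0.009, 0, -0.145], [0, 0, 0], 0], [[-0.007, 0, -0.145], [0, 0, 0], 0], [[-0.006, 0, -0.145], [0, 0, 0], 0], [[-0.006, 0, -0.145], [0, 0, 0], 0]]'

```text
clock: 16.28
tool_pos: [0.5769, -0.0637, 0.0456]
orientation: [-95.7, 89.5, 16.5]
force: [-0.1, -0.6, 1.0]
opening: 0.0006
```

Call:
drive_tool --plan '[[[0.001, 0, 0], [0, 0, 0], 0], [[0.003, 0, 0], [0, 0, 0], 0], [[0.005, 0, 0], [0, 0, 0], 0], [[0.006, 0, 0], [0, 0, 0], 0], [[0.006, 0, 0], [0, 0, 0], 0]]'

```text
clock: 16.7
tool_pos: [0.5769, -0.0635, 0.0396]
orientation: [-93.9, 89.5, 18.4]
force: [-0.4, 0.1, -0.1]
opening: 0.0007
```

Call:
drive_tool --plan '[[[-0.04, 0, 0], [0, 0, 0], 0], [[-0.08, 0, 0], [0, 0, 0], 0], [[-0.12, 0, 0.07], [0, 0, 0], 0], [[-0.16, 0, 0.07], [0, 0, 0], 0], [[-0.2, 0.1, 0.07], [0, 0, 0], 0], [[-0.2, 0.12, 0.07], [0, 0, 0], 0], [[-0.2, 0.12, 0.07], [0, 0, 0], 0], [[-0.2, 0.12, 0.07], [0, 0, 0], 0]]'

```text
clock: 17.37
tool_pos: [0.4345, -0.0455, 0.2414]
orientation: [-92.6, 89.2, 19.7]
force: [0.8, -0.7, -0.1]
opening: 0.0007
```

```bash
python3 - <<'E'
from h import *
w=ctrl.snapshot("wrist");s=ctrl.snapshot("scene");b=cv2.imread("pics/scene0.png");t=ctrl.snapshot("top")
f=lambda i:cv2.convertScaleAbs(cv2.resize(i[160:228,245:325],(400,340),interpolation=cv2.INTER_CUBIC),alpha=1.6,beta=-160)
g=lambda i:cv2.resize(i[125:190,200:310],(400,236),interpolation=cv2.INTER_CUBIC)
cv2.imwrite("pics/end.png",np.vstack([np.hstack([f(b),f(s)]),np.hstack([g(t),cv2.resize(w,(400,300))[:236]])]))
print(ctrl.get_obs()["tool_pos"],ctrl.get_obs()["clock"])
E
```

```text
[ 0.43734342 -0.04460962  0.23950256] 17.5167
```

View pics/end.png

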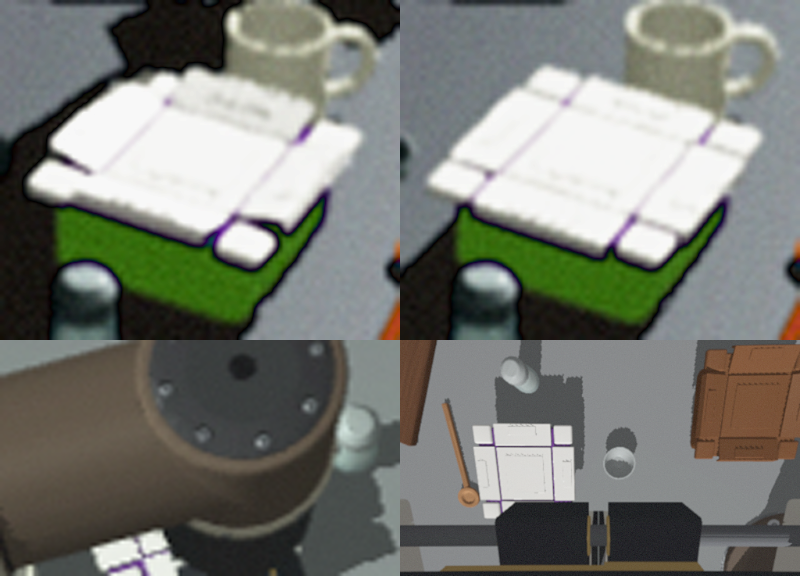

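In the after view, all four sections lie flush with the lid corners (before, all four were slanted up). The bowl, mug and shaker are where they were. Handing in.

```bash
python3 -c "
from plant import ctrl
print(ctrl.close_job(),ctrl.get_obs()['clock'])"
```

```text
the job is handed in; nothing more can be done
the job is handed in; nothing more can be done
```

I pressed all four rim sections of the purple bowl's lid with the shut fingertips, in the order +x, -x, +y, -y, and handed the job in at about 17.5 s of the 45 s allowed. The hand-in gives no verdict.

- **Lid:** the last scene picture shows all four sections flush with the lid corners. I felt and saw the force rise on +x (4.7 N) and +y (5.9 N), then drop to about zero as each snapped. On -x and -y I did not catch the force peak, so those two rest on the picture.
- **Surroundings:** in the last views the bowl, shaker and mug look unmoved and the arm was clear of everything. I judged this by eye, not by measuring. I did not check the plate, slotted spoon and jar at the end, but the fingers went nowhere near them.
- **What disagreed:** the real fingertips end about 34 mm short of the reported TCP. My first two presses at the heights the description implied therefore met no resistance, and a picture confirmed the first had left the +x section up. I allowed for the offset in every press after that.

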